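# Stand the settling cylinder up in its pan, label to the reader

### The arm

A 6-joint arm with a two-finger parallel gripper is mounted at the origin on the work surface. World frame = base frame: x ahead of the robot, y to its left, z up, the work surface at z = 0. Lengths are in m, angles in rad, forces in N, time in s.
With the tool pointing down it reaches from about 0.4 to 0.825 m from the base axis. Payload 7 kg.
Tool frame: the origin (TCP) lies at the very end of the fingers, on their centre line; the grasp point (between the pads) lies 19 mm behind it; z points along the fingers, y is the line along which they close (so a half turn about z gives the same grasp; the last joint's range is limited). The gripper opens to 85 mm and grips with 20 to 120 N. Pads are 22 mm wide; open, the fingers measure 114 mm over their backs; the gripper's body (76 mm by 85 mm) begins 54 mm behind the grasp point. The pads swing forward as they close: fully open they stand 13 mm farther back than shut.
Start: joints at [-0.885, 0.359, 0.012, 0, -1.224, -0.288], TCP at [0.261, -0.622, 0.231] pointing down, gripper open.
Joint ranges: [-3.07, 3.07], [-1.43, 2.12], [-1.02, 1.25], [-3.03, 1.67], [-3.05, -0], [-3.03, 3.03]. Speed limits (rad/s): [2.39, 2.39, 3.01, 3.14, 3.14, 3.14].

### API

Orientations are given as [roll, pitch, yaw] about the fixed x, y, z axes, in that order (R = Rz(yaw) Ry(pitch) Rx(roll)).
In Python, from plant import arm, jaws, kinematics, cams, order, sensors gives the robot as it stands. The module is installed in compiled form; this text tells all that it offers. Calls block until the motion is done:
- arm.reach(position, orientation): joint-space move of the TCP to a pose.
- arm.move_linear(position, orientation=None, speed=0.15): straight line of the TCP; orientation=None keeps the orientation; speed is the mean speed in m/s.
- arm.set_joints(angles): joint-space move.
- jaws.release() and jaws.close(f_grip=None): open the fingers fully, or close them until they stop; f_grip is the grip in N (None keeps the last).
- arm.wait(seconds).
- kinematics.solve_ik(position, orientation): joint angles nearest the present ones, or None.
- cams.grab_frame(name): name is "scene" or "top" or "wrist"; returns a dict with "image" (420x560x3 uint8, red, green, blue), "depth" (420x560 float32, m along the optical axis (not along the pixel's ray), 0 where there is no reading), "mtx" (3x3 intrinsics, pixels), "origin" and "rotation" of the camera in the world. Camera axes: x right, y up, looking along -z (the intrinsics and any distortion apply to the point x, -y, -z); pixel columns grow to the right and rows downward; lengths in m; the calibration is good to about 2 mm. A picture is of the moment at which its call begins.
A pose or a line that the arm cannot do raises arm.PlanningError and nothing moves.
- order.close_job(): hands the job in; it is judged then, once.
Readings, each from a call of its own:
- sensors.current_time_s(): time.
- sensors.current_joints(): joint angles.
- sensors.current_dq(): joint speeds.
- sensors.current_joint_efforts(): joint torques, N m.
- sensors.current_eef_pos(): TCP position.
- sensors.current_tcp_rot(): TCP orientation.
- sensors.current_wrist_force(): force on the tool from outside, world axes, zero at the start.
- sensors.current_wrist_torque(): the same for the moment, N m.
- sensors.current_width(): finger opening in m.
- sensors.current_gripper_force(): force on a finger pad.
Only numpy, scipy, OpenCV 4.12 (cv2) and the standard library are available. Lean on these libraries where they do the work, as an engineer would, in place of code of your own. Each camera call takes 0.05 s, during which the arm holds its last target. There are 200 camera calls.

### The job

A stoppered settling cylinder has toppled inside the deep steel pan and leans out over the rim. Tip it up so that it stands upright by itself on the pan's floor, never taking its foot out of the pan, with its paper label facing straight at the code reader post. Leave all the other things where they are and let go of the cylinder at the end.

Things in the scene. Friction and masses are not known exactly. Their poses are not given: they have to be found in the camera images.
- tube: Settling cylinder: rigid grey plastic, 220 mm long, about 0.25 kg (varies). Hexagonal foot 48 mm across flats (flats on its +-y sides), 10 mm thick; round shaft 32 mm in diameter. Origin: centre of the foot's underside; z runs to the cap, x out through the label. It drops onto its foot by itself once within about 15 degrees of upright. Upright, its top is 224 mm above the table.
- cap (a point): Centre of the cap's top, 220 mm from the foot. Black cap 36 mm in diameter, 22 mm high, fixed to the shaft. At the start the cylinder leans about 40 degrees from upright to the pan's -y side: the foot's -y edge on the pan's floor near its middle, the shaft on the -y rim, the last 75 mm or so out over it, underside of the end about 55 mm above the rim.
- label (a point): Centre of the white paper label (about 19 mm wide, 48 mm high) on the surface of the shaft, 172 mm from the foot's underside. A 10 mm wide paper strip runs on from it up the cap and over the cap's top to the centre, so that the label's side is seen from above.
- pan: Deep open stainless steel pan, fixed to the table: 168 mm (its x) by 174 mm (its y) by 120 mm high outside, walls and floor 4 mm thick, with an 8 mm wide, 3 mm thick flange outwards round the rim (top flush with the rim). Origin: centre of its underside on the table, z up. Inside 160 x 166 mm, 116 mm deep.
- reader: Code reader: fixed upright white post, 60 mm in diameter, 206 mm high on a grey 84 mm disc, with a black scanning band all round, 150 to 194 mm high, the same in every direction. It stands beyond the pan (+x), to the left or right; a steel canister stands on the other side. Origin: centre of its underside on the table.
- window (a point): Point on the axis of the reader post in the middle of its scanning band, 172 mm above the table: what the label must face.
- canister: Fixed lidded round steel canister, 84 mm in diameter, 126 mm high with its small knob; no part in the job. Origin: centre of its underside.
- pot: Loose small glass jar with a lid, 42 mm in diameter, 55 mm high, standing in the pan beside the cylinder; stays there. Origin: centre of its underside.
- brush: Loose brush 170 mm long, lying on the table between robot and pan; stays there. Its x runs along it.
- spatula: Loose spatula 180 mm long, lying on the table beyond the pan; stays there. Its x runs along it.
- blower: Loose black rubber air blower standing on fins, about 80 mm wide, 170 mm high, on the left; stays there. Origin: on its axis at the table.
- flask: Loose amber bottle, 64 mm in diameter, 150 mm high, on the left; stays there. Origin: centre of its underside.
- jar: Loose glass jar, 76 mm in diameter, 100 mm high, on the right; stays there. Origin: centre of its underside.
- carton: Loose cardboard carton, 100 x 140 x 70 mm, on the right; stays there. Origin: centre of its underside.
Mind the look-alikes: they are no part of the job. What is shaped like the tube but green is not meant.

How it is judged:
At the end, for the whole second after the job is handed in: The cylinder stands by itself, at rest, upright within 0.06 rad, its foot flat on the floor of the pan (within 5 mm) and inside the walls, and its label points at the reader post: the line straight out through the label passes within 40 mm of the post's axis (roughly 10 degrees) (angle between tube's own z axis and vertical below 0.06 rad and z of tube in the frame of pan between 0 and 0.009 m and x of tube in the frame of pan between -0.08 and 0.08 m and y of tube in the frame of pan between -0.083 and 0.083 m and y of window in the frame of tube between -0.04 and 0.04 m and x of window in the frame of tube above 0.05 m and linear speed of tube below 0.02 m/s and angular speed of tube below 0.1 rad/s); the robot touches nothing.
It fails at once if the cylinder's foot is taken out of the pan (its underside rises above the rim) (z of tube in the frame of pan above 0.12 m).
It fails at once if another loose thing is moved by more than 30 mm (distance of any of pot, brush, spatula, blower, flask, jar, carton from where it was at the start of the episode above 0.03 m).
It also fails if it takes over 51 s, if anything falls off the work surface, if the arm or the gripper's body presses on something with over 40 N, if the wrist force passes 120 N, or if a joint passes its speed limit or range.

## Working session

There is one attempt and no reset: what is moved stays moved. The work goes in short steps, each a Python script; the robot and the scene stay as the last script left them, time stands still between calls to the robot, and variables do not carry over. Pictures are saved under pics/ and viewed, at most 10 in all, crops included, and the job is handed in when it is done.

```bash
mkdir -p pics; cat > h.py <<'E'
from plant import arm, jaws, kinematics, cams, order, sensors
import numpy as np, cv2
def grab(n,save=None):
    f=cams.grab_frame(n)
    if save: cv2.imwrite('pics/%s.png'%save, f['image'][:,:,::-1])
    return f
def cloud(f):
    h,w=f['depth'].shape; v,u=np.mgrid[0:h,0:w]; K=f['mtx']; d=f['depth']
    p=np.stack([(u-K[0,2])/K[0,0]*d, -(v-K[1,2])/K[1,1]*d, -d],-1)
    P=p@np.array(f['rotation']).reshape(3,3).T+np.array(f['origin']); P[d==0]=np.nan
    return P
E
python3 - <<'E'
from h import *
import pickle
D={}
for n in ['scene','top']:
    f=grab(n,n+'0'); D[n]=f; print(n,np.round(f['origin'],3),f['mtx'].round(1).tolist(),np.round(f['rotation'],2).tolist(),[k for k in f])
pickle.dump(D,open('d0.pkl','wb')); print(sensors.current_time_s())
E
```

```text
scene [ 1.295 -0.761  0.809] [[452.4, 0.0, 275.2], [0.0, 452.4, 211.4], [0.0, 0.0, 1.0]] [0.99, 0.0, 0.75] ['image', 'depth', 'mtx', 'origin', 'rotation']
top [ 0.423 -0.006  1.58 ] [[514.2, 0.0, 281.1], [0.0, 514.2, 209.4], [0.0, 0.0, 1.0]] [0.1, -0.0, -1.56] ['image', 'depth', 'mtx', 'origin', 'rotation']
0.1
```

```bash
sed -i "s/np.array(f\['rotation'\]).reshape(3,3).T/RM(f['rotation']).T/; 2a from scipy.spatial.transform import Rotation as Ro\ndef RM(r): return Ro.from_euler('xyz',r).as_matrix()" h.py; cat h.py | head -6
```

```text
from plant import arm, jaws, kinematics, cams, order, sensors
import numpy as np, cv2
from scipy.spatial.transform import Rotation as Ro
def RM(r): return Ro.from_euler('xyz',r).as_matrix()
def grab(n,save=None):
    f=cams.grab_frame(n)
```

View pics/top0.png

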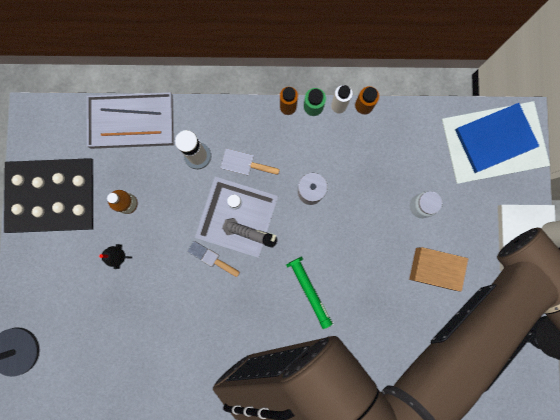

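View pics/scene0.png

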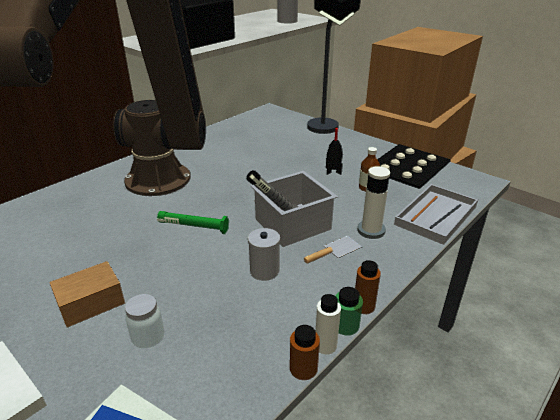

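```bash
python3 - <<'E'
from h import *
import pickle
D=pickle.load(open('d0.pkl','rb'))
for n in D:
    f=D[n]; P=cloud(f); im=f['image'].astype(int)
    x,y,z=P[...,0],P[...,1],P[...,2]
    print(n,'table z',np.nanmedian(z[300:340,200:260]) if n=='scene' else np.nanmedian(z[300:330,100:200]))
    reg=(x>.3)&(x<.62)&(y>-.05)&(y<.3)
    m=reg&(z>.112)&(z<.126)&(im.max(-1)>60)
    r=cv2.minAreaRect(P[m][:,:2].astype(np.float32)*1000); print('rim',m.sum(),r)
    dk=reg&(z>.1)&(im.max(-1)<60); 
    print('dark',dk.sum(),P[dk].min(0),P[dk].max(0),np.median(P[dk],0))
    m=(z>.195)&(z<.215)&(x>.45)&(x<.7)&(y>.1)&(y<.35)&(im.max(-1)>90); 
    if m.sum(): print('reader top',m.sum(),cv2.minEnclosingCircle(P[m][:,:2].astype(np.float32)*1000))
f=D['top'];c=f['image'][170:270,180:290,::-1];c2=D['scene']['image'][155:255,235:345,::-1]
cv2.imwrite('pics/crop.png',np.hstack([cv2.resize(a,None,fx=3.6,fy=3.6,interpolation=cv2.INTER_CUBIC) for a in(c,c2)]))
E
```

```text
scene table z -0.00013998859350017323
rim 483 ((549.6644287109375, 118.96110534667969), (194.9742889404297, 186.7362823486328), 73.502685546875)
dark 240 [4.61956076e-01 3.68245825e-04 1.00057343e-01] [0.61982723 0.22281175 0.19912423] [0.49883225 0.03228277 0.14583972]
top table z 0.0012323830684485282
rim 747 ((550.1014404296875, 117.06197357177734), (190.78274536132812, 183.65773010253906), 73.13235473632812)
dark 122 [0.46449812 0.00342261 0.17335578] [0.50056831 0.03885039 0.20500774] [0.47867476 0.02476543 0.19047189]
```

View pics/crop.png

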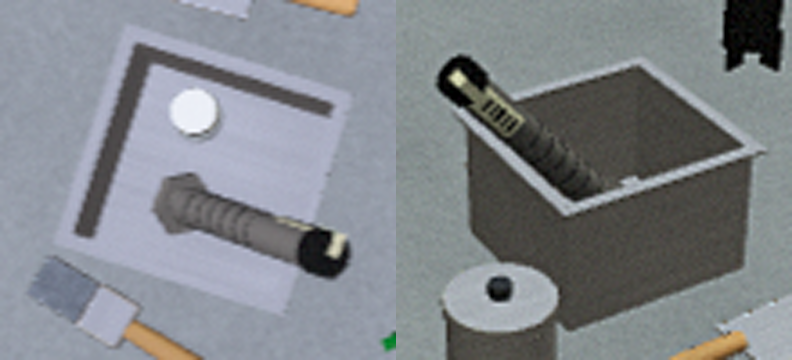

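```bash
cat > meas.py <<'E'
from h import *
from scipy.optimize import least_squares
def tubefit(D,c0,a0,it=4,r=.016,smin=.03,smax=.15):
    pts=[];ims=[];P0=[]
    for f in D:
        P=cloud(f).reshape(-1,3); I=f['image'].reshape(-1,3).astype(int); ok=np.isfinite(P[:,0])
        P=P[ok];I=I[ok]; k=np.linalg.norm(P-c0,axis=1)<.3; pts.append(P[k]); ims.append(I[k])
    P=np.vstack(pts); I=np.vstack(ims); cam=np.repeat(range(len(pts)),[len(p) for p in pts])
    c,a=np.array(c0,float),np.array(a0,float)/np.linalg.norm(a0)
    for i in range(it):
        s=(P-c)@a; rr=np.linalg.norm(P-c-np.outer(s,a),axis=1)
        m=(s<-smin)&(s>-smax)&(abs(rr-r)<(.014 if i==0 else .006))
        b=np.linalg.svd(a[None])[2][1:]
        def res(q,P=P[m],b=b,c=c,a=a):
            cc=c+q[:2]@b; aa=a+q[2:]@b; aa/=np.linalg.norm(aa); d=P-cc
            return np.linalg.norm(d-np.outer(d@aa,aa),axis=1)-r
        q=least_squares(res,np.zeros(4),loss='soft_l1',f_scale=.002).x
        c=c+q[:2]@b; a=a+q[2:]@b; a/=np.linalg.norm(a)
    s=(P-c)@a; v=P-c-np.outer(s,a)
    return c,a,P,I,cam,s,v,m,np.std(res(q*0))
E
python3 - <<'E'
from meas import *
import pickle
D=pickle.load(open('d0.pkl','rb'))
yp=np.array([.29,.957,0]); a0=-np.sin(.7)*yp+[0,0,np.cos(.7)]
c,a,P,I,cam,s,v,m,e=tubefit([D['scene'],D['top']],[.473,.02,.187],a0)
rr=np.linalg.norm(v,axis=1)
print('c',c,'a',a,'tilt',np.degrees(np.arccos(a[2])),'az',np.degrees(np.arctan2(a[1],a[0])),m.sum(),e)
dk=(I.max(1)<60)&(rr<.022)&(abs(s)<.05); print('dark s',np.percentile(s[dk],[0,2,50,98,100]),'r98',np.percentile(rr[dk],98))
t=(rr<.02)&(s>-.3); 
for k in (0,1): print('end s',k,np.percentile(s[t&(cam==k)],[0,1,99,100]))
stop=np.percentile(s[(rr<.019)&(s<.05)],99)
C=c+a*stop; F=C-.22*a; print('cap',C,'foot',F)
e1=np.cross(a,[0,0,1.]);e1/=np.linalg.norm(e1); e2=np.cross(a,e1)
for k in (0,1):
    w=(I.min(1)>110)&(rr<.021)&(rr>.012)&(s-stop<-.024)&(s-stop>-.075)&(cam==k)
    q=v[w]; print('label',k,w.sum(), 'ang',np.degrees(np.arctan2(q@e2,q@e1)).round()[:60] if w.sum() else '')
    if w.sum(): n=q.mean(0); n/=np.linalg.norm(n); print('n',n)
    w=(I.min(1)>110)&(s-stop>-.022)&(rr<.022)&(s-stop<.01)&(cam==k); q=v[w]
    if w.sum(): n=q.mean(0); print('strip',w.sum(),n/np.linalg.norm(n),np.linalg.norm(n))
for n in D:   # pan, reader, pot
    f=D[n];Q=cloud(f);im=f['image'].astype(int);x,y,z=Q[...,0],Q[...,1],Q[...,2]
    mm=(z>.06)&(z<.215)&(np.hypot(x-.70,y-.26)<.09)&(x>.55)
    print(n,'post',mm.sum(),np.nanmedian(Q[mm],0),Q[mm].max(0),Q[mm].min(0))
    p=(z>.05)&(z<.07)&(np.hypot(x-.57,y-.12)<.08)&(im.min(-1)>150)
    if p.sum(): print('pot',p.sum(),np.median(Q[p],0))
E
```

```text
c [0.47988151 0.01573173 0.18527998] a [-0.22822552 -0.60636694  0.76172978] tilt 40.383070739663616 az -110.6254270873636 628 0.001664428198734871
dark s [-0.04728354 -0.04299769 -0.00017879  0.00772258  0.01081652] r98 0.020073357174275455
end s 0 [-0.21206058 -0.19106471  0.00421807  0.00505372]
end s 1 [-0.25961634 -0.2530606   0.00761355  0.01081652]
cap [0.47831862 0.01157934 0.1904963 ] foot [0.52852824 0.14498007 0.02291575]
label 0 18 ang [ -97. -145. -142. -145. -132. -151. -145. -156. -145. -152. -142. -140.
 -145. -153. -138. -151. -143. -155.]
n [0.91409592 0.13589001 0.38205047]
strip 13 [ 0.94830592 -0.31565243  0.03285471] 0.007208441499738914
label 1 58 ang [-144. -162. -176. -162. -144. -142. -140. -148. -155. -171. -157. -135.
 -139. -148. -148. -142. -159. -102. -104. -141. -140. -140.  -88.  -93.
  -94.  -98. -103.  -79.  -83.  -85.  -88.  -92.  -94.  -99. -100.  -68.
  -75.  -77.  -79.  -82.  -86.  -89.  -93.  -96.  -64.  -69.  -74.  -76.
  -79.  -83.  -86.  -69.  -69.  -73.  -77.  -52.  -63.  -66.]
n [0.49971251 0.59850923 0.62615821]
strip 27 [ 0.94480252 -0.32683907  0.02290003] 0.00887590497751813
scene post 1087 [0.76133269 0.22990781 0.14772895] [0.78071996 0.28113673 0.20847039] [0.65188563 0.17866374 0.06012475]
top post 632 [0.73877969 0.24271541 0.20394999] [0.77816324 0.27813935 0.2141781 ] [0.65373576 0.18048107 0.06197956]
pot 125 [0.60384927 0.13049071 0.06072848]
```

```bash
python3 - <<'E'
from h import *
import pickle
D=pickle.load(open('d0.pkl','rb'))
for n in D:
    f=D[n];Q=cloud(f);x,y,z=Q[...,0],Q[...,1],Q[...,2]
    mm=(z>.2)&(z<.215)&(np.hypot(x-.74,y-.24)<.06); print(n,mm.sum(),cv2.minEnclosingCircle(Q[mm][:,:2].astype(np.float32)),Q[mm].mean(0))
a=np.array([-.2282,-.6064,.7617]);C=np.array([.479,.0135,.188])
e1=np.cross(a,[0,0,1.]);e1/=np.linalg.norm(e1)
best=None
for sg in (1,-1):
    y=sg*e1; zt=-a; R=np.c_[np.cross(y,zt),y,zt]
    for d in (.09,-.03):
        rpy=Ro.from_matrix(R).as_euler('xyz'); q=kinematics.solve_ik((C+a*d).tolist(),rpy.tolist()); print(sg,d,rpy.round(2),None if q is None else np.round(q,2))
    for yaw in np.radians([0,15,30,45,60]):
        Rl=Ro.from_euler('z',yaw).as_matrix()@Ro.from_rotvec(np.cross(a,[0,0,1])/np.linalg.norm(np.cross(a,[0,0,1]))*np.arccos(a[2])).as_matrix()@R
        q=kinematics.solve_ik([.53,.11,.194],Ro.from_matrix(Rl).as_euler('xyz').tolist()); print('  fin',yaw.round(2),None if q is None else np.round(q,2))
E
```

```text
scene 199 ((0.7514545917510986, 0.24922847747802734), 0.03207002580165863) [0.7521746  0.24680478 0.2053356 ]
top 369 ((0.7485163807868958, 0.25048038363456726), 0.029942583292722702) [0.7478178  0.24993493 0.20709957]
1 0.09 [-3.14  0.7  -1.93] [-0.31  0.05 -0.25 -0.73 -1.31  0.16]
1 -0.03 [-3.14  0.7  -1.93] [-0.15  0.14 -0.36 -0.81 -1.07  0.2 ]
  fin 0.0 [ 0.57  0.17 -0.34  0.   -1.06 -0.93]
  fin 0.26 [ 0.57  0.17 -0.34  0.   -1.06 -0.66]
  fin 0.52 [ 0.57  0.17 -0.34  0.   -1.06 -0.4 ]
  fin 0.79 [ 0.57  0.17 -0.34  0.   -1.06 -0.14]
  fin 1.05 [ 0.57  0.17 -0.34  0.   -1.06  0.12]
-1 0.09 [ 3.14 -0.7   1.21] [-0.31  0.05 -0.25 -0.73 -1.31 -2.98]
-1 -0.03 [ 3.14 -0.7   1.21] [-0.15  0.14 -0.36 -0.81 -1.07 -2.94]
  fin 0.0 [ 0.57  0.17 -0.34  0.   -1.06  2.21]
  fin 0.26 [ 0.57  0.17 -0.34  0.   -1.06  2.48]
  fin 0.52 [ 0.57  0.17 -0.34  0.   -1.06  2.74]
  fin 0.79 [ 0.57  0.17 -0.34  0.   -1.06  3.  ]
  fin 1.05 [ 0.57  0.17 -0.34  0.   -1.06 -3.02]
```

```bash
python3 - <<'E'
from h import *
import pickle
a=np.array([-.2282,-.6064,.7617]);C=np.array([.479,.0135,.188])
e1=np.cross(a,[0,0,1.]);e1/=np.linalg.norm(e1);R=np.c_[np.cross(e1,-a),e1,-a]
arm.reach((C+a*.09).tolist(),Ro.from_matrix(R).as_euler('xyz').tolist())
arm.wait(.2)
f=grab('wrist','w1');pickle.dump(f,open('w1.pkl','wb'));print(sensors.current_time_s(),sensors.current_eef_pos(),f['origin'],f['rotation'])
E
```

```text
2.5083 [ 0.45850436 -0.04138023  0.25642023] [ 0.40493396 -0.18303533  0.31513424] [-1.00605349e+00 -7.46253262e-04  2.78059850e+00]
```

View pics/w1.png

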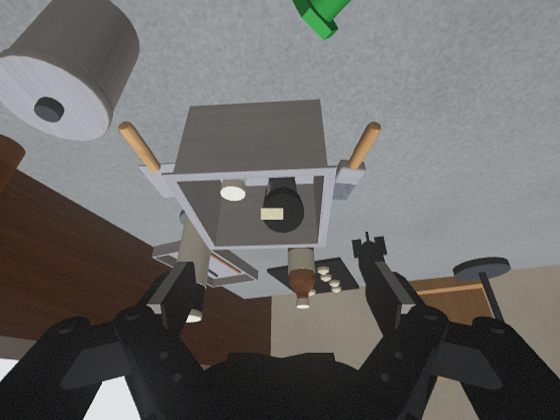

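```bash
python3 - <<'E'
from h import *
import pickle
f=pickle.load(open('w1.pkl','rb'));K=f['mtx'];im=f['image'].astype(int)
a=np.array([-.2282,-.6064,.7617]);C=np.array([.479,.0135,.188])
R=RM(f['rotation']);o=np.array(f['origin'])
def cast(uv):
    uv=np.atleast_2d(uv); d=np.c_[(uv[:,0]-K[0,2])/K[0,0],-(uv[:,1]-K[1,2])/K[1,1],-np.ones(len(uv))]@R.T
    return o+d*(((C-o)@a)/(d@a))[:,None]
P=cloud(f)
sub=np.zeros(im.shape[:2],bool);sub[180:240,250:315]=1
st=sub&(im.min(-1)>105)&(im[...,0]-im[...,2]>25)
v,u=np.nonzero(st);X=cast(np.c_[u,v]);print(st.sum(),'strip px',u.min(),u.max(),v.min(),v.max(),'depth pts',np.nanmedian(P[st],0))
# black cap top: dark px near C
dkm=sub&(im.max(-1)<40);v,u=np.nonzero(dkm);Y=cast(np.c_[u,v]);Dk=P[dkm];h=(Dk-C)@a
print('dark n',len(Y),'height above plane pct',np.nanpercentile(h,[5,25,50,75,95]))
top=abs(h-np.nanpercentile(h,75))<.006; T=np.vstack([Y[top],X])
b1=np.cross(a,[0,0,1.]);b1/=np.linalg.norm(b1);b2=np.cross(a,b1)
q=np.c_[(T-C)@b1,(T-C)@b2].astype(np.float32);c,r=cv2.minEnclosingCircle(q);print('circle',c,r)
Cc=C+c[0]*b1+c[1]*b2;print('cap',Cc)
n=X.mean(0)-Cc;print('r',np.linalg.norm(n));n/=np.linalg.norm(n);print('label dir centroid',n)
qs=np.c_[(X-C)@b1,(X-C)@b2];_,_,V=np.linalg.svd(qs-qs.mean(0));d=V[0,0]*b1+V[0,1]*b2;d*=np.sign(d@n);print('label dir pca',d,'extent',np.ptp(qs@V[0]),np.ptp(qs@V[1]))
E
```

```text
230 strip px 261 282 208 219 depth pts [0.48562515 0.0089077  0.18781878]
dark n 111 height above plane pct [-0.01975736 -0.01546655 -0.01022406 -0.00563218 -0.0009834 ]
circle (0.0004221932904329151, 0.003941784147173166) 0.018325364217162132
cap [0.47754738 0.01083863 0.18544605]
r 0.008593524617876408
label dir centroid [ 0.97288596 -0.111781    0.20247943]
label dir pca [ 0.93641451 -0.35089377  0.00119182] extent 0.01768985474973384 0.009732498650273688
```

```bash
cat >> h.py <<'E'
a=np.array([-.2282,-.6064,.7617]);a/=np.linalg.norm(a);C=np.array([.478,.0132,.1875]);L=.190
e1=np.cross(a,[0,0,1.]);e1/=np.linalg.norm(e1);R0=np.c_[np.cross(e1,-a),e1,-a]
rpy=lambda R: Ro.from_matrix(R).as_euler('xyz').tolist()
tilt=np.arccos(a[2]);F0=C-.22*a
def pose(F,s,yaw):
    Rr=Ro.from_euler('z',yaw).as_matrix()@Ro.from_rotvec(e1*tilt*s).as_matrix()
    return (F+Rr@a*L).tolist(), rpy(Rr@R0)
E
python3 - <<'E'
from h import *
print(F0)
arm.move_linear((C-a*.03).tolist(),rpy(R0),speed=.08)
print('f',sensors.current_wrist_force()); jaws.close(70); arm.wait(.2)
print(sensors.current_width(),sensors.current_gripper_force(),sensors.current_wrist_force(),sensors.current_time_s())
if .03<sensors.current_width()<.04:
    F=F0+[0,0,.03]; arm.move_linear(*pose(F,0,0),speed=.06)
    print(sensors.current_wrist_force())
    Ft=np.array([.53,.115,.055])
    for s in np.linspace(0,1,9)[1:]:
        p=pose(F+(Ft-F)*max(0,s-.25)/.75,s,np.radians(52)*s); arm.move_linear(*p,speed=.06)
    arm.wait(.3);print(sensors.current_wrist_force(),sensors.current_width(),sensors.current_eef_pos(),sensors.current_time_s())
grab('scene','s2')
E
```

```text
[0.52820442 0.14660913 0.01992458]
f [-0.03242     0.19850226 -0.50368431]
0.03399446528714974 69.25126075744629 [-1.25174251 -2.7506658   4.83460966] 4.8833
[-0.78217717 -0.19804941 -2.54343868]
[ 0.19029942 -0.34404222 -2.51834983] 0.03428140898509054 [0.53026617 0.1144862  0.24493195] 9.1
```

View pics/s2.png

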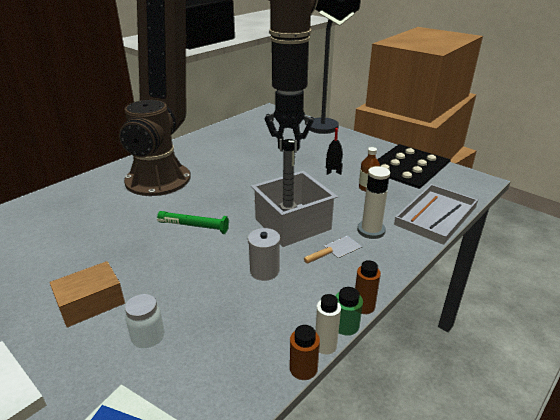

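```bash
python3 - <<'E'
from h import *
import pickle
p,r=pose(np.array([.53,.115,.012]),1,np.radians(52)); arm.move_linear(p,r,speed=.06)
z=.012;w0=sensors.current_wrist_force()[2]
while z>-.002:
    z-=.001; arm.move_linear(pose(np.array([.53,.115,z]),1,0)[0],r,speed=.02)
    fz=sensors.current_wrist_force()[2]
    if fz-w0>3: break
print(z,fz,w0); jaws.release(); arm.wait(.3)
p=np.array(sensors.current_eef_pos());arm.move_linear((p+[0,0,.12]).tolist(),r,speed=.1)
q=kinematics.solve_ik((p+[-.10,-.25,.12]).tolist(),r)
arm.reach((p+[-.10,-.25,.12]).tolist(),r); arm.wait(.2)
D={n:grab(n,n+'3') for n in('scene','top')};pickle.dump(D,open('d3.pkl','wb'));print(sensors.current_time_s())
c=[cv2.resize(D['top']['image'][180:270,180:280,::-1],None,fx=4,fy=4,interpolation=cv2.INTER_CUBIC),cv2.resize(D['scene']['image'][120:210,240:340,::-1],None,fx=4,fy=4,interpolation=cv2.INTER_CUBIC)]
cv2.imwrite('pics/crop3.png',np.hstack(c))
f=D['top'];K=f['mtx'];im=f['image'].astype(int);R=RM(f['rotation']);o=np.array(f['origin'])
def cast(uv,z):
    d=np.c_[(uv[:,0]-K[0,2])/K[0,0],-(uv[:,1]-K[1,2])/K[1,1],-np.ones(len(uv))]@R.T
    return o+d*((z-o[2])/d[:,2])[:,None]
P=cloud(f);near=(np.hypot(P[...,0]-.53,P[...,1]-.115)<.05)&(P[...,2]>.2)
v,u=np.nonzero(near);X=cast(np.c_[u,v].astype(float),.224);c,rr=cv2.minEnclosingCircle(X[:,:2].astype(np.float32));print('cap',c,rr,np.median(P[near],0))
st=near&(im.min(-1)>95);v,u=np.nonzero(st);S=cast(np.c_[u,v].astype(float),.224)[:,:2];print(len(S),S.mean(0))
d=S.mean(0)-c;print('label az',np.degrees(np.arctan2(d[1],d[0])),np.linalg.norm(d),'want',np.degrees(np.arctan2(.25-c[1],.749-c[0])))
V=np.linalg.svd(S-S.mean(0))[2];print('pca',np.degrees(np.arctan2(V[0,1],V[0,0])))
sh=None
E
```

```text
0.003999999999999997 3.4924316986230606 -1.4666571820897405
15.575
cap (0.5327852964401245, 0.11340239644050598) 0.019006961956620216 [0.53154127 0.1144969  0.22456308]
41 [0.54020419 0.11858487]
label az 34.93625007564294 0.00904974860800974 want 32.283400639567915
pca 118.18733432358434
```

View pics/crop3.png

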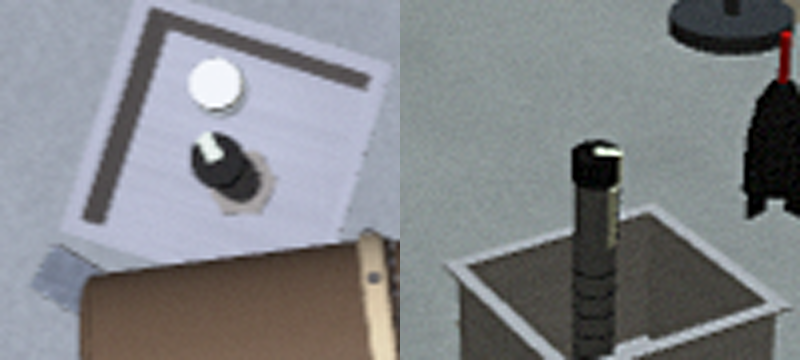

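The crop shows the cylinder upright in the pan, with the cap at about (215,155). Its strip runs up-left towards the reader at about 31–35°, against the 32° wanted. The pot hasn't moved and the arm is clear.

```bash
python3 -c "
from h import *
print(sensors.current_wrist_force(),order.close_job())"
```

```text
the job is handed in; nothing more can be done
[0.40143313 0.25769627 0.91146026] None
```

The cylinder stands upright and released on the pan's floor, its label within about 3° of the reader by the last camera check; I handed the job in at about 16 s, but the call returned no verdict.

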